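# Set up the screw-counting scale

### The arm

A 6-joint arm with a two-finger parallel gripper is mounted at the origin on the work surface. World frame = base frame: x ahead of the robot, y to its left, z up, the work surface at z = 0. Lengths are in m, angles in rad, forces in N, time in s.
With the tool pointing down it reaches from about 0.425 to 1.125 m from the base axis. Payload 14.9 kg.
Tool frame: the origin (TCP) lies midway between the tips of the shut fingers; the grasp point (between the pads) lies 19 mm behind it (r.grasp_offset is the distance from the TCP to the grasp point, in m); z points along the fingers, y is the direction in which the jaws open and shut (so a half turn about z gives the same grasp; the last joint's range is limited). The gripper opens to 91 mm and grips with 3 to 60 N. Pads are 32 mm wide; open, the fingers measure 118 mm over their backs; the gripper's body (76 mm by 178 mm) begins 60 mm behind the grasp point.
Start: joints at [-1.203, 0.379, 1.734, -0, 1.028, -0.033], TCP at [0.273, -0.645, 0.214] pointing down, gripper open.
Joint ranges: [-2.77, 2.77], [-0.74, 2.19], [0, 2.66], [-1.06, 4.2], [0.31, 2.87], [-3.08, 3.08]. Speed limits (rad/s): [1.89, 1.89, 2.39, 3.14, 3.14, 3.14].

### API

Orientations are given as a 3x3 rotation matrix whose columns are the frame's x, y, z axes.
In Python, from workcell import r gives the robot as it stands. The module is installed in compiled form; this text tells all that it offers.
- The arm moves only by the shell command python3 -m inch 'ROWS' [OPENING] [FORCE]. ROWS is JSON, a list of rows, each an object with "translation": the shift along the tool's x, y, z in mm, a list of three; "spin": the turn about the tool's z in rad. In form: [{"translation": [tx, ty, tz], "spin": spin}, ...]. A call has 1 to 8 rows; each row shifts and turns the commanded pose from where the row before left it, along the tool's axes as they then stand; what a row does not reach is not made up. A row lasts 1/12 s, in which the tool goes at most 41.7 mm and 7.16 degrees, less where a joint would pass 70% of its speed; a pose out of reach is approached as far as the arm can. A call is refused whole if a number of a shift passes 41.7 or a number of a turn 0.125, either way. A call with a gripper value outside its range is refused whole. OPENING is the finger opening in mm, from 0 to 91.2, set as the call begins (- or left out, the last holds). The fingers move at their own pace and stop on an object; FORCE is the grip in N (left out, the last holds). Time passes only in rows, so rows that do not move let the fingers close. It gives the time, the measured TCP pose, the force and the opening at its end, in the units of the state.
- r.sense(): the state, without advancing time (a new reading comes with each control period).
- r.camera(name): name is "scene" or "side" or "wrist"; returns the picture (400x640x3 uint8, red, green, blue); there is no depth.
- r.camera_params(name): a dict with "fx", "fy", "cx", "cy" (pixels), "k1" (the pictures are not rectified: a ray, as slopes to the right and down, at radius r is drawn at 1 + k1 r^2 times it, then the intrinsics apply), "world_from_camera" (4x4, takes a point from camera to world coordinates); the wrist camera has in their place "hand_eye" (4x4, takes a point from camera to tool coordinates, whose origin is the TCP and whose axes are the flange's). Camera axes: x right, y up, looking along -z (the intrinsics and any distortion apply to the point x, -y, -z); pixel columns grow to the right and rows downward; lengths in m; the calibration is good to about 2 mm. A picture is of the moment at which its call begins: read the wrist's pose just before it. camera_params takes no time and is no camera call.
- r.hand_in(): hands the job in, once; it reports no verdict.
The state is a dict: "time": time; "q": joint angles; "joint_vel": joint speeds; "joint_torque": joint torques, N m; "tool_pos": TCP position; "ee_rot": TCP orientation; "wrist_force": force on the tool from outside, world axes, zero at the start; "wrist_torque": the same for the moment, N m; "opening": finger opening in m.
Only numpy, scipy, OpenCV 4.12 (cv2) and the standard library are available. Lean on these libraries where they do the work, as an engineer would, in place of code of your own. Each camera call takes 0.05 s, during which the arm holds its last target. There are 200 camera calls.

### The job

The square pot stands mouth-down on the bench. Turn it over and stand it mouth-up, wholly on the steel pan of the counting scale, without dropping it, and let go of it. Then zero the scale with its oblong key and start the count with its round key: press them one after the other, each fully down for a moment, leaving the square key between them unpressed and the other things on the bench where they are.

Things in the scene. Friction and masses are not known exactly. Their poses are not given: they have to be found in the camera images.
- pot: loose open square grey plastic pot, black band round its mouth, black foot line on its flat bottom; 56 x 56 mm outside, 64 mm tall, straight 3 mm walls, 80 to 170 g; stable on bottom, mouth or any side. Origin at its centre (32 mm from bottom and mouth, 28 mm from each side); z points out of the mouth (down at the start), x and y square to the sides.
- scale: counting scale fixed to the bench: grey housing 230 mm deep (x) x 180 mm wide (y), top face 45 mm above the bench. Origin under its centre on the bench, z up. Steel pan toward its +x side, a row of three white keys along its -x edge (the edge towards the robot) and a dark display strip between.
- pan (a point): centre of the top face of the scale's flat rigid steel pan, 60 mm above the bench; the pan is 130 mm along the scale's x and 160 mm along its y, without a rim. Axes as the scale's.
- key_oblong_top (a point): centre of the top of the oblong key (18 mm along the scale's x, 40 mm along its y), at the scale's +y end of the row; 10 mm above the housing when up. It moves down with the key.
- key_round_top (a point): centre of the top of the round key (20 mm diameter), at the scale's -y end of the row, 110 mm from the oblong key; 10 mm above the housing when up.
- key_square_top (a point): centre of the top of the square key (18 x 18 mm), midway between the other two, 55 mm from each; 10 mm above the housing when up. Not to be pressed.
- key_oblong (a joint): travel of the oblong key in m: 0 up, 0.006 fully down; springs back; about 1.7 N to start moving, 5 N fully down.
- key_round (a joint): travel of the round key in m, the same spring and stroke.
- key_square (a joint): travel of the square key in m, the same spring and stroke; to stay up.
- jar: closed glass jar with steel lid, 56 mm diameter, 75 mm tall, standing on the bench; leave alone. Origin at the centre of its underside.
- screwdriver: screwdriver lying on the bench along its own x, about 200 mm long and under 40 mm high; leave alone.
- offcut: wooden offcut 110 x 45 x 30 mm lying on the bench; leave alone. Origin at the centre of its underside.
Mind the look-alikes: they are no part of the job. What is shaped like the pot but green, purple or red is not meant.

How it is judged:
By the outcome, as a careful person would: the job done as asked, in the order asked, and still so for the second after the job is handed in, with the robot touching nothing.
It also fails if it takes over 72 s, if anything falls off the work surface, if the arm or the gripper's body presses on something with over 40 N, if the wrist force passes 120 N, or if a joint passes its speed limit or range.

## Working session

There is one attempt and no reset: what is moved stays moved. The work goes in short steps, Python scripts to look and compute and a shell command to move; the robot and the scene stay as the last step left them, time stands still between calls to the robot, and variables do not carry over. Pictures are saved under pics/ and viewed, and the job is handed in when it is done.

```bash
mkdir -p pics
python3 - <<'E'
from workcell import r
import cv2,numpy as np
np.set_printoptions(precision=4,suppress=True)
print(r.sense()['tool_pos'],r.sense()['ee_rot'],r.grasp_offset)
for n in ["scene","side","wrist"]:
    im=r.camera(n); cv2.imwrite(f"pics/a_{n}.png",im[:,:,::-1]); print(n,r.camera_params(n))
E
```

```text
[ 0.273  -0.6441  0.2133] [[ 0.9207  0.3902 -0.0004]
 [ 0.3902 -0.9207  0.0011]
 [ 0.     -0.0011 -1.    ]] 0.0188
scene {'fx': 382.9466348365729, 'fy': 382.9466348365729, 'cx': 326.05856614283164, 'cy': 192.97354513172212, 'k1': -0.0810066094554612, 'world_from_camera': array([[ 0.8285, -0.3929,  0.3989,  0.9502],
       [ 0.5598,  0.5963, -0.5754, -0.5691],
       [-0.0118,  0.7   ,  0.714 ,  0.7938],
       [ 0.    ,  0.    ,  0.    ,  1.    ]])}
side {'fx': 428.8458103498961, 'fy': 428.8458103498961, 'cx': 309.9064315665204, 'cy': 200.28931281999797, 'k1': -0.0278372745004873, 'world_from_camera': array([[-0.9989,  0.0271, -0.0378,  0.5077],
       [-0.0464, -0.523 ,  0.8511,  0.9689],
       [ 0.0033,  0.8519,  0.5237,  0.6581],
       [ 0.    ,  0.    ,  0.    ,  1.    ]])}
wrist {'fx': 276.4937294567035, 'fy': 276.4937294567035, 'cx': 319.31606774852514, 'cy': 199.06700357875044, 'k1': -0.00017309430567833363, 'hand_eye': array([[ 0.0011,  0.9726,  0.2324,  0.0663],
       [ 1.    , -0.0009, -0.0006,  0.0002],
       [-0.0004,  0.2324, -0.9726, -0.1701],
       [ 0.    ,  0.    ,  0.    ,  1.    ]])}
```

View pics/a_scene.png

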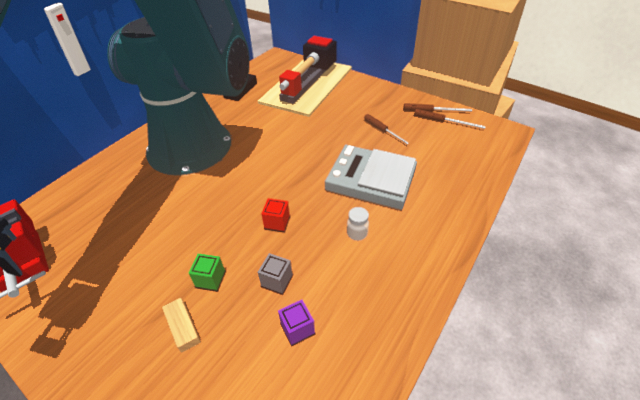

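View pics/a_side.png

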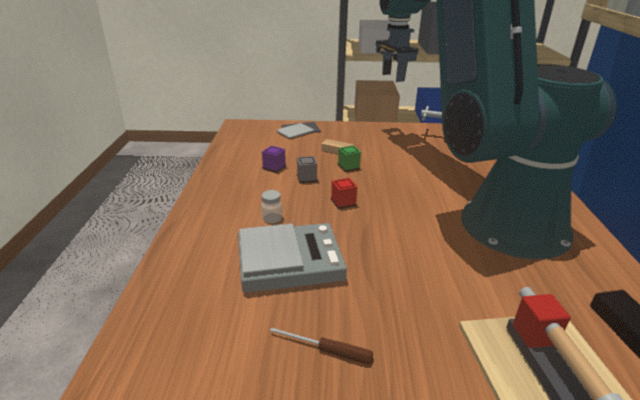

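Pots in the scene view: green (207,271), red (276,214), purple (296,321), grey (275,273). The grey one is meant. The scale is at (372,176) with its keys on the left, the jar at (357,223), the offcut at (181,324) and a screwdriver at (385,130).

```bash
cat > h.py <<'E'
from workcell import r
import cv2,numpy as np
np.set_printoptions(precision=4,suppress=True)
def ray(n,uv,st=None):
    p=r.camera_params(n); K=np.array([[p['fx'],0,p['cx']],[0,p['fy'],p['cy']],[0,0,1]])
    u=cv2.undistortPoints(np.array(uv,float).reshape(-1,1,2),K,np.array([p['k1'],0,0,0]))[:,0]
    if n=="wrist":
        T=np.eye(4);T[:3,:3]=st['ee_rot'];T[:3,3]=st['tool_pos'];T=T@p['hand_eye']
    else: T=p['world_from_camera']
    return T[:3,3],np.c_[u[:,0],-u[:,1],-np.ones(len(u))]@T[:3,:3].T
def plane(n,uv,z,st=None):
    o,d=ray(n,uv,st); return o+d*((z-o[2])/d[:,2])[:,None]
def pix(n,P,st=None):
    p=r.camera_params(n)
    if n=="wrist":
        T=np.eye(4);T[:3,:3]=st['ee_rot'];T[:3,3]=st['tool_pos'];T=T@p['hand_eye']
    else: T=p['world_from_camera']
    c=(np.atleast_2d(P)-T[:3,3])@T[:3,:3]; u=c[:,:2]*[1,-1]/-c[:,2:]; u=u*(1+p['k1']*(u**2).sum(1,keepdims=True))
    return u*[p['fx'],p['fy']]+[p['cx'],p['cy']]
E
python3 - <<'E'
from h import *
a=cv2.imread('pics/a_scene.png');b=cv2.imread('pics/a_side.png')
o=np.hstack([cv2.resize(a[240:310,240:310],(390,390),interpolation=2),cv2.resize(b[140:200,280:340],(390,390),interpolation=2)])
cv2.imwrite('pics/b1.png',o)
o=np.vstack([cv2.resize(a[140:215,320:420],None,fx=4,fy=4,interpolation=2),cv2.resize(b[215:295,230:350],(400,267),interpolation=2)])
cv2.imwrite('pics/b2.png',o)
print("tops",plane("scene",[[275,265],[207,263],[297,313],[276,208]],.064),"jar",plane("scene",[[357,215]],.075))
E
```

```text
tops [[ 0.5738 -0.234   0.064 ]
 [ 0.4403 -0.3177  0.064 ]
 [ 0.6861 -0.3004  0.064 ]
 [ 0.465  -0.097   0.064 ]] jar [[ 0.6558 -0.0111  0.075 ]]
```

View pics/b1.png

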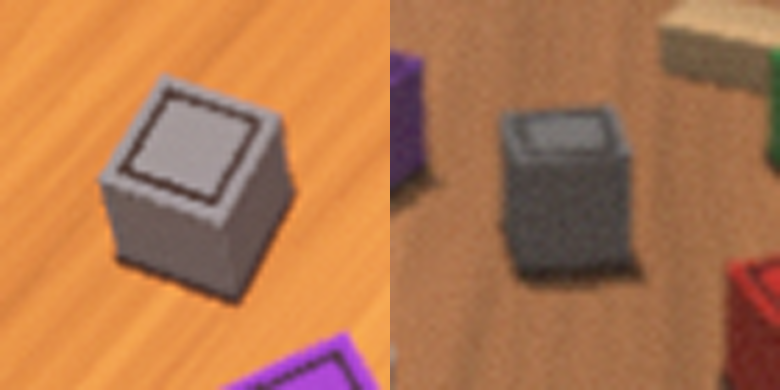

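View pics/b2.png

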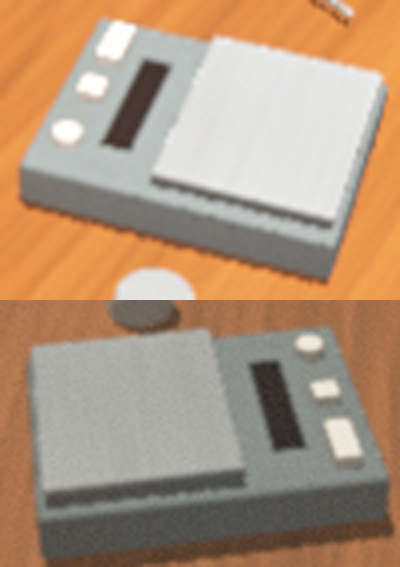

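Close crop: grey pot with its foot line on top (so mouth down), black band at the bench. This is the chosen one.

Run:
```python
from h import *
c=np.array([[162,75],[285,120],[222,225],[102,182]])/5.571+240
P=plane("scene",c,.064);print("pot",P,P.mean(0),[np.linalg.norm(P[i]-P[i-1]) for i in range(4)])
for i in range(4):d=P[i]-P[i-1];print(np.degrees(np.arctan2(d[1],d[0])))
k=np.array([[116,42],[92,85],[67,131]])/4+[320,140]
K=plane("scene",k,.055);print("keys o s r",K)
q=np.array([[215,38],[385,73],[332,220],[152,182]])/4+[320,140]
Q=plane("scene",q,.060);print("pan",Q,Q.mean(0),[np.linalg.norm(Q[i]-Q[i-1]) for i in range(4)])
for i in range(4):d=Q[i]-Q[i-1];print(np.degrees(np.arctan2(d[1],d[0])))
# side view check
k=np.array([[342,440-300],[325,389-300],[309,344-300]])/3.333+[230,215]
print("side keys",plane("side",k,.055))
c=np.array([[500-390,112],[615-390,105],[630-390,150],[512-390,160]])/6.5+[280,140]
print("side pot",plane("side",c,.064).mean(0))
```

```text
pot [[ 0.5421 -0.2169  0.064 ]
 [ 0.5986 -0.2061  0.064 ]
 [ 0.6082 -0.2594  0.064 ]
 [ 0.5557 -0.2708  0.064 ]] [ 0.5761 -0.2383  0.064 ] [np.float64(0.055527214562389696), np.float64(0.05750262256084087), np.float64(0.054063541733356056), np.float64(0.05375126472035089)]
104.13336261642169
10.826768184696245
-79.77326874598421
-167.70825880788405
keys o s r [[0.4946 0.214  0.055 ]
 [0.5059 0.1619 0.055 ]
 [0.5177 0.1099 0.055 ]]
pan [[0.5576 0.2539 0.06  ]
 [0.6821 0.2875 0.06  ]
 [0.716  0.129  0.06  ]
 [0.5972 0.094  0.06  ]] [0.6382 0.1911 0.06  ] [np.float64(0.16471546492231492), np.float64(0.12898045305553713), np.float64(0.16208972200507804), np.float64(0.12392515664769582)]
103.89531254431793
15.102743445622664
-77.9238241880717
-163.59553284602666
side keys [[0.4899 0.2254 0.055 ]
 [0.5019 0.17   0.055 ]
 [0.5141 0.1164 0.055 ]]
side pot [ 0.5712 -0.2347  0.064 ]
```

```bash
python3 -m inch '[{"translation":[27,-16,0],"spin":0},{"translation":[27,-16,0],"spin":0},{"translation":[27,-16,0],"spin":0},{"translation":[27,-16,0],"spin":0},{"translation":[27,-16,0],"spin":0},{"translation":[27,-16,0],"spin":0},{"translation":[27,-16,0],"spin":0},{"translation":[27,-16,0],"spin":0}]' 91 8
python3 -m inch '[{"translation":[27,-16,0],"spin":0},{"translation":[27,-16,0],"spin":0},{"translation":[27,-16,0],"spin":0},{"translation":[27,-16,0],"spin":0},{"translation":[27,-16,0],"spin":0},{"translation":[27,-16,0],"spin":0},{"translation":[27,-16,0],"spin":0},{"translation":[27,-16,0],"spin":0}]'
python3 -m inch '[{"translation":[0,0,0],"spin":0.1},{"translation":[0,0,0],"spin":0.09},{"translation":[0,0,0],"spin":0},{"translation":[0,0,0],"spin":0}]'
python3 - <<'E'
from h import *
s=r.sense();im=r.camera("wrist");cv2.imwrite("pics/w1.png",im[:,:,::-1]);print(s['tool_pos'],s['ee_rot'][:,0],s['wrist_force'])
g=pix("wrist",[[.5745,-.2365,.064]],s);print(g)
E
```

```text
time: 0.82
tool_pos: [0.4226, -0.441, 0.2138]
ee_rot: [[0.921, 0.39, -0.0], [0.39, -0.921, 0.0], [-0.0, -0.0, -1.0]]
wrist_force: [0.2, -0.1, -0.2]
opening: 0.0908
time: 1.48
tool_pos: [0.5716, -0.2388, 0.2139]
ee_rot: [[0.921, 0.39, -0.0], [0.39, -0.921, 0.0], [-0.0, -0.0, -1.0]]
wrist_force: [0.2, -0.5, 0.1]
opening: 0.091
time: 1.82
tool_pos: [0.5709, -0.2402, 0.2138]
ee_rot: [[0.977, 0.212, -0.0], [0.212, -0.977, 0.0], [-0.0, -0.0, -1.0]]
wrist_force: [-0.5, -0.3, 0.7]
opening: 0.0911
[ 0.5709 -0.2402  0.2138] [ 0.9773  0.212  -0.0003] [-0.5362 -0.271   0.6698]
[[316.7802 187.0976]]
```

View pics/w1.png

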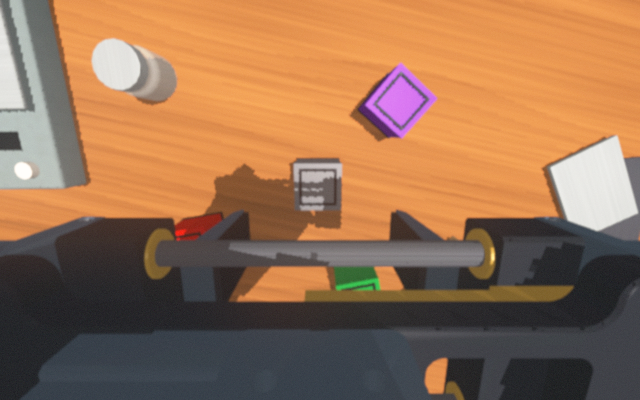

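Wrist view: grey pot at (317,185), square with the image; fingers straddle it, purple at (400,100), jar at (120,70).

Run:
```python
a=__import__('cv2').imread('pics/w1.png')
import cv2;cv2.imwrite('pics/w1c.png',cv2.resize(a[145:235,275:365],(720,720),interpolation=2)[:600])
```

```text
(no output)
```

View pics/w1c.png

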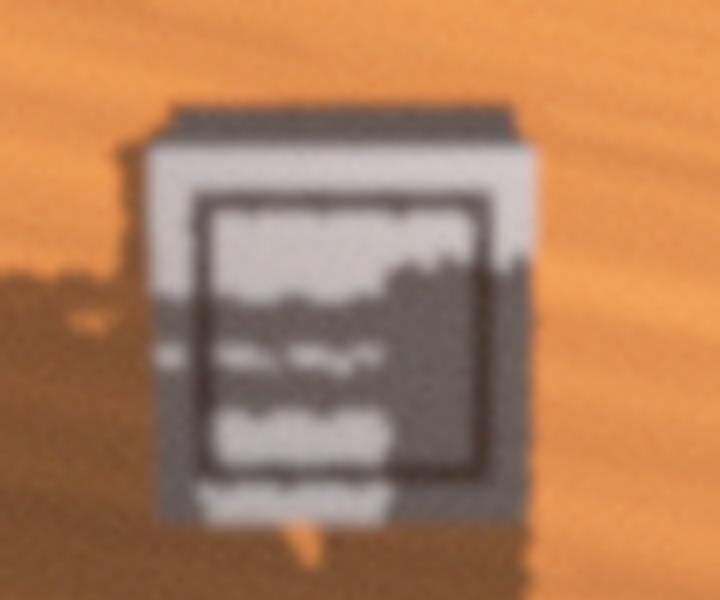

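Run:
```python
from h import *
s=r.sense()
c=np.array([[150,145],[537,145],[530,522],[156,522]])/8+[275,145]
P=plane("wrist",c,.064,s);m=P.mean(0);print(m,[np.linalg.norm(P[i]-P[i-1]) for i in range(4)])
for i in range(4):d=P[i]-P[i-1];print(np.degrees(np.arctan2(d[1],d[0])))
print("tool shift mm",s['ee_rot'].T@(m+[0,0,.050-.019-.064]-s['tool_pos'])*1000, "tool yaw",np.degrees(np.arctan2(s['ee_rot'][1,0],s['ee_rot'][0,0])))
```

```text
[ 0.5746 -0.238   0.064 ] [np.float64(0.05644326095865137), np.float64(0.055806841734540175), np.float64(0.056443201477252236), np.float64(0.05615119753642887)]
11.992982078121791
-77.69012450281049
-167.65745932664137
102.30906465261178
tool shift mm [  4.2985  -1.5072 182.8226] tool yaw 12.249467845596167
```

```bash
python3 -m inch '[{"translation":[4,-1.5,30],"spin":0},{"translation":[0,0,35],"spin":0},{"translation":[0,0,35],"spin":0},{"translation":[0,0,35],"spin":0},{"translation":[0,0,28],"spin":0},{"translation":[0,0,20],"spin":0}]'
python3 -m inch '[{"translation":[0,0,0],"spin":0},{"translation":[0,0,0],"spin":0},{"translation":[0,0,0],"spin":0},{"translation":[0,0,0],"spin":0},{"translation":[0,0,0],"spin":0},{"translation":[0,0,0],"spin":0}]' 40 10
python3 -m inch '[{"translation":[0,0,-10],"spin":0},{"translation":[0,0,-30],"spin":0},{"translation":[0,0,-30],"spin":0},{"translation":[0,0,-30],"spin":0},{"translation":[0,0,-30],"spin":0},{"translation":[0,0,-10],"spin":0}]'
```

```text
time: 2.37
tool_pos: [0.5732, -0.2378, 0.0281]
ee_rot: [[0.977, 0.211, -0.002], [0.211, -0.977, 0.001], [-0.002, -0.002, -1.0]]
wrist_force: [-0.5, 0.0, -0.2]
opening: 0.0906
time: 2.87
tool_pos: [0.5753, -0.2383, 0.0323]
ee_rot: [[0.978, 0.209, 0.002], [0.209, -0.978, -0.001], [0.002, 0.001, -1.0]]
wrist_force: [-1.0, -0.3, 10.2]
opening: 0.056
time: 3.37
tool_pos: [0.5763, -0.2387, 0.1762]
ee_rot: [[0.978, 0.209, 0.005], [0.209, -0.978, -0.002], [0.005, 0.003, -1.0]]
wrist_force: [0.2, -0.8, -0.6]
opening: 0.0561
```

```bash
python3 -m inch '[{"translation":[11,-33,-9],"spin":0},{"translation":[11,-33,-9],"spin":0},{"translation":[11,-33,-9],"spin":0},{"translation":[11,-33,-9],"spin":0},{"translation":[11,-33,-9],"spin":0},{"translation":[11,-33,-9],"spin":0}]'
python3 -m inch '[{"translation":[11,-33,-9],"spin":0},{"translation":[11,-33,-9],"spin":0},{"translation":[11,-33,-9],"spin":0},{"translation":[11,-33,-9],"spin":0},{"translation":[11,-33,0],"spin":0},{"translation":[11,-33,0],"spin":0},{"translation":[0,0,0],"spin":0},{"translation":[0,0,0],"spin":0}]'
python3 - <<'E'
from h import *
s=r.sense();im=r.camera("wrist");cv2.imwrite("pics/w2.png",im[:,:,::-1]);print(s['tool_pos'],s['ee_rot'][:,0],s['wrist_force'])
E
```

```text
time: 3.87
tool_pos: [0.5972, -0.0289, 0.2254]
ee_rot: [[0.978, 0.209, -0.0], [0.209, -0.978, -0.0], [-0.0, -0.0, -1.0]]
wrist_force: [0.6, 0.5, -1.2]
opening: 0.0557
time: 4.53
tool_pos: [0.6204, 0.1783, 0.2607]
ee_rot: [[0.977, 0.212, -0.0], [0.212, -0.977, -0.0], [-0.001, 0.0, -1.0]]
wrist_force: [-0.2, -0.7, -1.1]
opening: 0.0558
[0.6204 0.1783 0.2607] [ 0.9773  0.2117 -0.0005] [-0.1858 -0.7283 -1.1131]
```

View pics/w2.png

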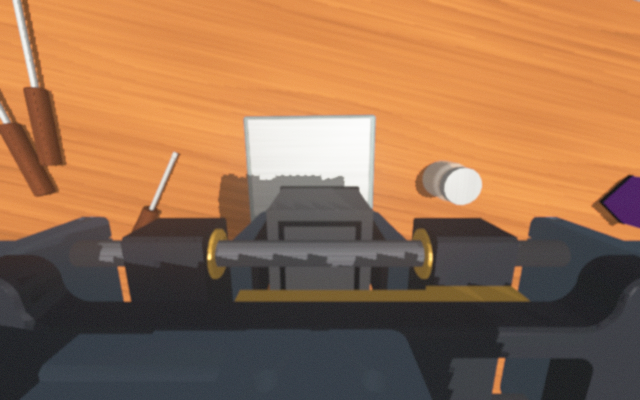

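Run:
```python
import cv2
a=cv2.imread('pics/w2.png')
cv2.imwrite('pics/w2c.png',cv2.resize(a[105:195,235:385],(800,480),interpolation=2))
```

```text
(no output)
```

View pics/w2c.png

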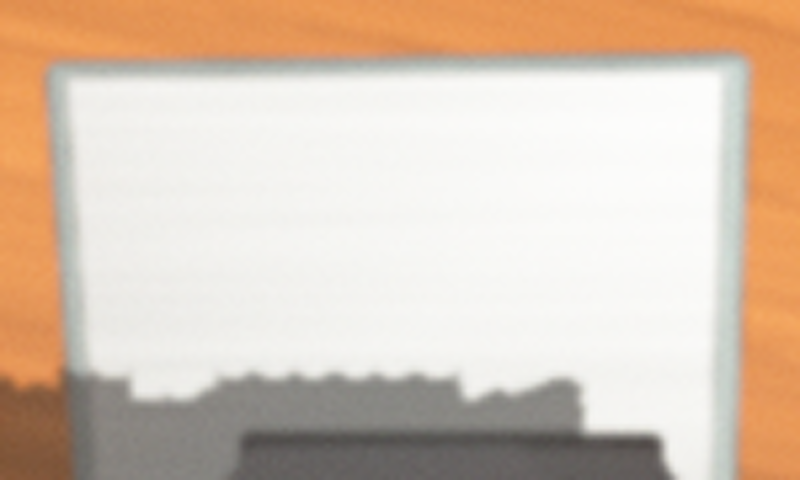

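Run:
```python
from h import *
s=r.sense();c=np.array([[68,79],[722,69]])/5.333+[235,105]
P=plane("wrist",c,.06,s);d=P[0]-P[1];print(P,np.linalg.norm(d),"yaw",np.degrees(np.arctan2(d[1],d[0]))-90)
h=np.array([[48,64],[748,54]])/5.333+[235,105];H=plane("wrist",h,.045,s);print(H,np.linalg.norm(H[0]-H[1]))
print("in tool, rel TCP mm",(P-s['tool_pos'])@s['ee_rot']*1000,(H-s['tool_pos'])@s['ee_rot']*1000)
```

```text
[[0.6817 0.2846 0.06  ]
 [0.7174 0.1306 0.06  ]] 0.15808881444173747 yaw 13.056642397116661
[[0.6841 0.2939 0.045 ]
 [0.7236 0.1227 0.045 ]] 0.17565149684624878
in tool, rel TCP mm [[ 82.7658 -92.2252 200.5384]
 [ 85.2598  65.8439 200.5651]] [[  87.051  -100.7645  215.5337]
 [  89.6477   74.8678  215.5635]]
```

```bash
python3 -m inch '[{"translation":[31,-2.5,0],"spin":-0.015},{"translation":[31,-2.5,0],"spin":0},{"translation":[31,-2.5,0],"spin":0},{"translation":[32,-2.5,0],"spin":0},{"translation":[0,0,20],"spin":0},{"translation":[0,0,30],"spin":0},{"translation":[0,0,30],"spin":0},{"translation":[0,0,30],"spin":0}]'
python3 -m inch '[{"translation":[0,0,25],"spin":0},{"translation":[0,0,25],"spin":0},{"translation":[0,0,12],"spin":0},{"translation":[0,0,8],"spin":0},{"translation":[0,0,0],"spin":0},{"translation":[0,0,0],"spin":0},{"translation":[0,0,0],"spin":0}]'
python3 - <<'E'
from h import *
s=r.sense();print(s['wrist_force'])
P=np.array([.6995,.2076,.06]);print("pan edge rel TCP, tool mm",s['ee_rot'].T@(P-s['tool_pos'])*1000)
im=r.camera("side")[180:330,170:400,::-1];im2=r.camera("scene")[110:250,320:500,::-1]
cv2.imwrite("pics/s3.png",np.vstack([cv2.resize(im,(460,300)),cv2.resize(im2,(460,300))]))
E
```

```text
time: 5.25
tool_pos: [0.7405, 0.2124, 0.1497]
ee_rot: [[0.975, 0.223, -0.0], [0.223, -0.975, -0.0], [-0.0, 0.0, -1.0]]
wrist_force: [1.4, 0.8, -2.5]
opening: 0.0563
time: 5.83
tool_pos: [0.7415, 0.2142, 0.0827]
ee_rot: [[0.975, 0.224, 0.002], [0.224, -0.975, 0.001], [0.002, -0.0, -1.0]]
wrist_force: [-0.3, 0.5, -1.9]
opening: 0.0561
[-0.3018  0.5422 -1.8741]
pan edge rel TCP, tool mm [-42.4865  -2.9791  22.6458]
```

View pics/s3.png

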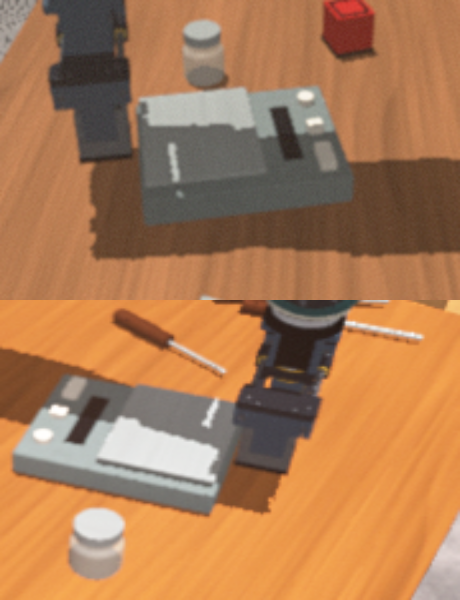

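```bash
python3 -m inch '[{"translation":[-5,-3,1],"spin":0},{"translation":[-5,0,0],"spin":0},{"translation":[-4.5,0,0],"spin":0},{"translation":[0,0,0],"spin":0},{"translation":[0,0,0],"spin":0}]'
python3 -m inch '[{"translation":[-6.6,0,-3.9],"spin":0},{"translation":[-7.1,0,-2.8],"spin":0},{"translation":[-7.5,0,-1.7],"spin":0},{"translation":[0,0,0],"spin":0},{"translation":[0,0,0],"spin":0}]'
python3 - <<'E'
from h import *
s=r.sense();print(s['wrist_force'],s['wrist_torque'])
st=r.sense();im0=r.camera("wrist")[100:300,200:440,::-1]
im=r.camera("side")[180:330,170:400,::-1];im2=r.camera("scene")[110:250,320:500,::-1]
cv2.imwrite("pics/s4.png",np.hstack([cv2.resize(im0,(480,400)),np.vstack([cv2.resize(im,(307,200)),cv2.resize(im2,(307,200))])]))
E
```

```text
time: 6.35
tool_pos: [0.7258, 0.214, 0.0805]
ee_rot: [[0.975, 0.224, 0.001], [0.224, -0.975, 0.0], [0.001, -0.0, -1.0]]
wrist_force: [1.9, 1.3, 0.6]
opening: 0.0561
time: 6.77
tool_pos: [0.7043, 0.2088, 0.0883]
ee_rot: [[0.975, 0.224, -0.001], [0.224, -0.975, -0.0], [-0.001, 0.0, -1.0]]
wrist_force: [-0.6, 0.8, -0.1]
opening: 0.0557
[-0.5941  0.7681 -0.1421] [-0.0047 -0.0055 -0.0119]
```

View pics/s4.png

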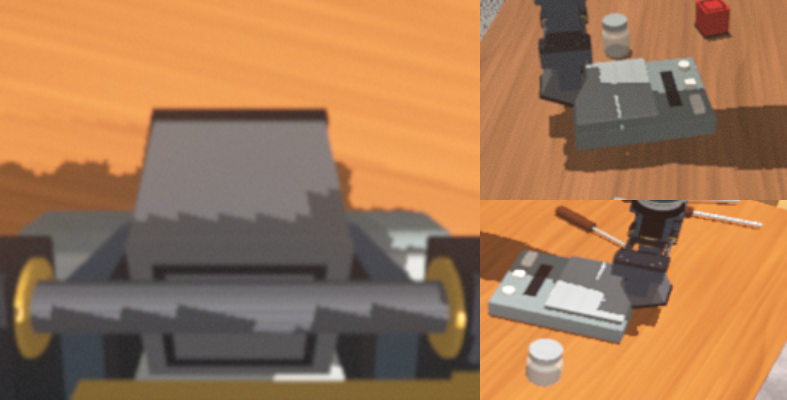

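The pot is tilting about the pan edge as planned: outer face with its black band showing at (240,115) of the wrist crop, and forces under 2 N.

```bash
python3 -m inch '[{"translation":[-7.7,0,-0.4],"spin":0},{"translation":[-7.6,0,0.7],"spin":0},{"translation":[-7.4,0,1.9],"spin":0},{"translation":[-7,0,3.1],"spin":0},{"translation":[-6.5,0,4.1],"spin":0},{"translation":[0,0,0],"spin":0},{"translation":[0,0,0],"spin":0}]'
python3 - <<'E'
from h import *
s=r.sense();print(s['wrist_force'],s['wrist_torque'])
P=np.array([.6995,.2076,.06]);print("TCP rel pan edge, tool mm",-(s['ee_rot'].T@(P-s['tool_pos']))*1000)
st=r.sense();im0=r.camera("wrist")[100:300,200:440,::-1]
im=r.camera("side")[180:330,170:400,::-1];im2=r.camera("scene")[110:250,320:500,::-1]
cv2.imwrite("pics/s5.png",np.hstack([cv2.resize(im0,(480,400)),np.vstack([cv2.resize(im,(307,200)),cv2.resize(im2,(307,200))])]))
E
```

```text
time: 7.5
tool_pos: [0.6686, 0.2008, 0.0782]
ee_rot: [[0.975, 0.224, -0.002], [0.224, -0.975, -0.0], [-0.002, -0.0, -1.0]]
wrist_force: [0.2, -0.5, -1.6]
opening: 0.0561
[ 0.1881 -0.4756 -1.6293] [-0.0098  0.0347  0.0298]
TCP rel pan edge, tool mm [-31.6988  -0.2672 -18.1741]
```

View pics/s5.png

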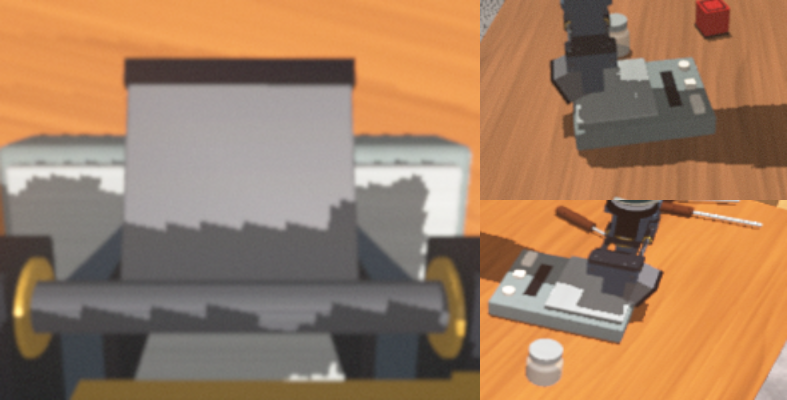

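```bash
python3 -m inch '[{"translation":[-4,0,3],"spin":0},{"translation":[-4,0,3],"spin":0},{"translation":[0,0,3],"spin":0},{"translation":[0,0,0],"spin":0},{"translation":[0,0,0],"spin":0}]'
python3 - <<'E'
from h import *
s=r.sense();print(s['wrist_force'],s['wrist_torque'])
P=np.array([.6995,.2076,.06]);print("TCP rel pan edge, tool mm",-(s['ee_rot'].T@(P-s['tool_pos']))*1000)
st=r.sense();im0=r.camera("wrist")[100:300,200:440,::-1]
im=r.camera("side")[180:330,170:400,::-1];im2=r.camera("scene")[110:250,320:500,::-1]
cv2.imwrite("pics/s6.png",np.hstack([cv2.resize(im0,(480,400)),np.vstack([cv2.resize(im,(307,200)),cv2.resize(im2,(307,200))])]))
E
```

```text
time: 8.07
tool_pos: [0.6613, 0.1991, 0.0695]
ee_rot: [[0.975, 0.224, -0.001], [0.224, -0.975, -0.0], [-0.001, 0.0, -1.0]]
wrist_force: [-0.3, -0.4, -0.7]
opening: 0.0559
[-0.2749 -0.3931 -0.6984] [0.0028 0.065  0.036 ]
TCP rel pan edge, tool mm [-39.1196  -0.2511  -9.4262]
```

View pics/s6.png

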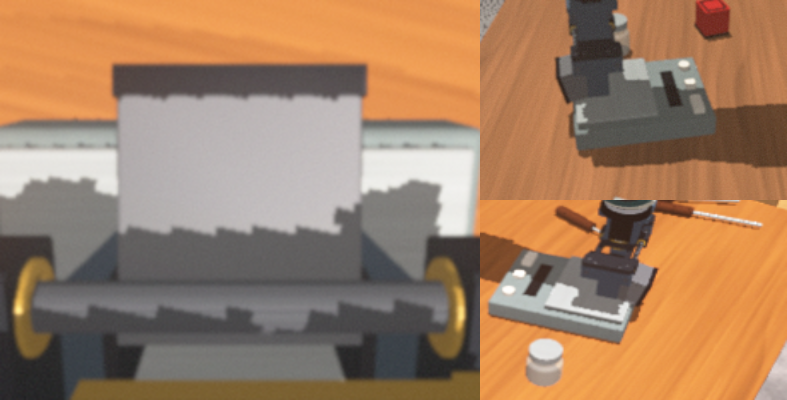

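```bash
python3 -m inch '[{"translation":[-1,0,1],"spin":0},{"translation":[0,0,1.5],"spin":0},{"translation":[0,0,0],"spin":0},{"translation":[0,0,0],"spin":0}]'
python3 - <<'E'
from h import *
s=r.sense();print(s['wrist_force'],s['wrist_torque'])
im=r.camera("side")[190:300,200:330,::-1];im2=r.camera("scene")[120:230,370:500,::-1]
cv2.imwrite("pics/s7.png",np.hstack([cv2.resize(im,(390,330)),cv2.resize(im2,(390,330))]))
E
```

```text
time: 8.55
tool_pos: [0.6611, 0.199, 0.0677]
ee_rot: [[0.975, 0.224, 0.0], [0.224, -0.975, 0.0], [0.0, -0.0, -1.0]]
wrist_force: [-1.3, -1.2, 4.2]
opening: 0.0559
[-1.2778 -1.2213  4.173 ] [ 0.0207  0.1548 -0.0216]
```

View pics/s7.png

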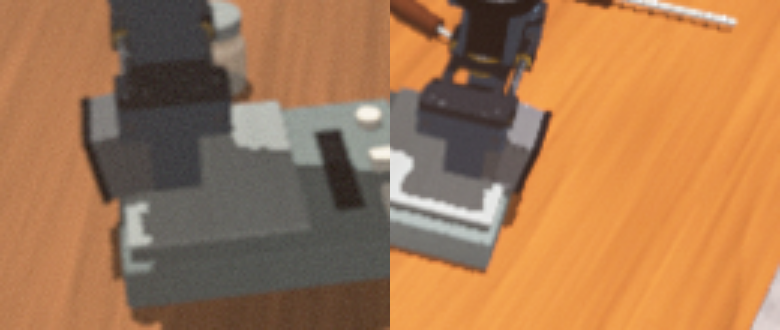

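```bash
python3 -m inch '[{"translation":[0,0,-1],"spin":0},{"translation":[0,0,0],"spin":0},{"translation":[0,0,0],"spin":0},{"translation":[0,0,0],"spin":0},{"translation":[6,0,-5],"spin":0},{"translation":[6,0,-4],"spin":0},{"translation":[6,0,-3],"spin":0},{"translation":[0,0,0],"spin":0}]' 80
python3 - <<'E'
from h import *
s=r.sense();print(s['wrist_force'],s['tool_pos'])
P=np.array([.6995,.2076,.06]);print("TCP rel pan edge, tool mm",-(s['ee_rot'].T@(P-s['tool_pos']))*1000)
im0=r.camera("wrist")[100:300,200:440,::-1]
im=r.camera("side")[190:300,200:330,::-1]
cv2.imwrite("pics/s8.png",np.hstack([cv2.resize(im,(390,330)),cv2.resize(im0,(396,330))]))
E
```

```text
time: 9.32
tool_pos: [0.6806, 0.2035, 0.0817]
ee_rot: [[0.975, 0.224, 0.002], [0.224, -0.975, 0.001], [0.002, -0.0, -1.0]]
wrist_force: [1.0, 0.5, 0.4]
opening: 0.0797
[1.0476 0.5091 0.4316] [0.6806 0.2035 0.0817]
TCP rel pan edge, tool mm [-19.3299  -0.2051 -21.7589]
```

View pics/s8.png

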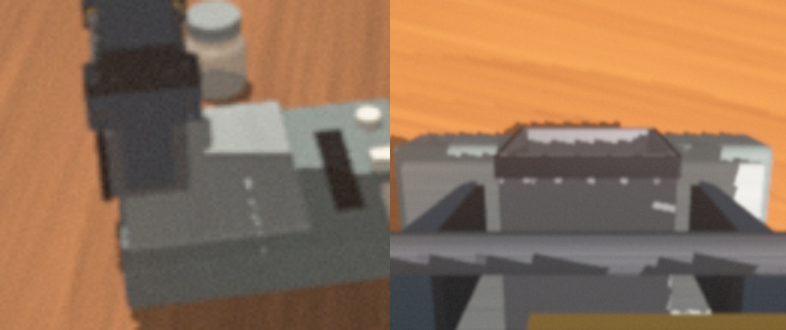

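```bash
python3 - <<'E'
from h import *
s=r.sense()
p=plane("wrist",[[264.8,195.2],[377,195.2]],.116,s);print("mouth edge rel TCP tool mm",(p-s['tool_pos'])@s['ee_rot']*1000)
E
python3 -m inch '[{"translation":[0,0,0],"spin":0},{"translation":[0,0,0],"spin":0},{"translation":[0,0,0],"spin":0},{"translation":[0,0,0],"spin":0},{"translation":[0,0,-5],"spin":0},{"translation":[0,0,-15],"spin":0},{"translation":[0,0,-15],"spin":0},{"translation":[0,0,-5],"spin":0}]' 40 10
python3 - <<'E'
from h import *
print(r.sense()['wrist_force'])
im0=r.camera("wrist")[100:300,200:440,::-1]
im=r.camera("side")[180:290,200:330,::-1]
cv2.imwrite("pics/s9.png",np.hstack([cv2.resize(im,(390,330)),cv2.resize(im0,(396,330))]))
E
```

```text
mouth edge rel TCP tool mm [[ 36.0789 -27.1167 -35.385 ]
 [ 36.1358  28.884  -35.3855]]
time: 10.08
tool_pos: [0.68, 0.2034, 0.1241]
ee_rot: [[0.975, 0.224, 0.004], [0.224, -0.975, 0.001], [0.004, -0.0, -1.0]]
wrist_force: [0.3, 0.4, 0.5]
opening: 0.0557
[0.3339 0.4474 0.5205]
```

View pics/s9.png

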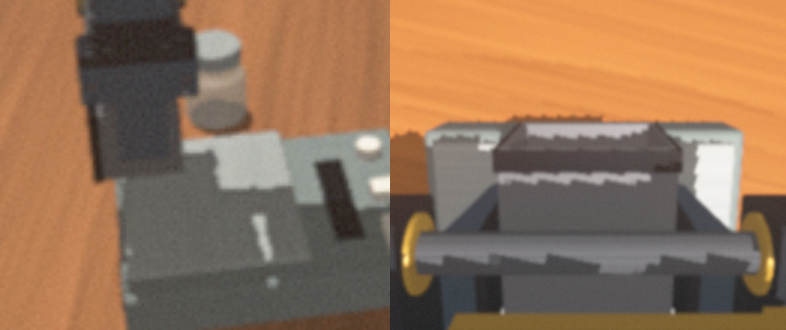

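```bash
python3 -m inch '[{"translation":[20,0,0],"spin":0},{"translation":[25,0,0],"spin":0},{"translation":[17,0,0],"spin":0},{"translation":[0,0,20],"spin":0},{"translation":[0,0,20],"spin":0},{"translation":[0,0,7],"spin":0},{"translation":[0,0,0],"spin":0},{"translation":[0,0,0],"spin":0}]'
python3 - <<'E'
from h import *
s=r.sense();print(s['wrist_force'])
P=np.array([.6995,.2076,.06]);print("TCP rel pan edge, tool mm",-(s['ee_rot'].T@(P-s['tool_pos']))*1000)
im0=r.camera("wrist")[100:300,200:440,::-1]
im=r.camera("side")[180:290,200:330,::-1]
cv2.imwrite("pics/s10.png",np.hstack([cv2.resize(im,(390,330)),cv2.resize(im0,(396,330))]))
E
```

```text
time: 10.85
tool_pos: [0.7388, 0.2168, 0.0735]
ee_rot: [[0.975, 0.224, -0.001], [0.224, -0.975, -0.0], [-0.001, 0.0, -1.0]]
wrist_force: [0.1, 0.2, -1.3]
opening: 0.0557
[ 0.1432  0.1548 -1.2927]
TCP rel pan edge, tool mm [ 40.3479  -0.2142 -13.5218]
```

View pics/s10.png

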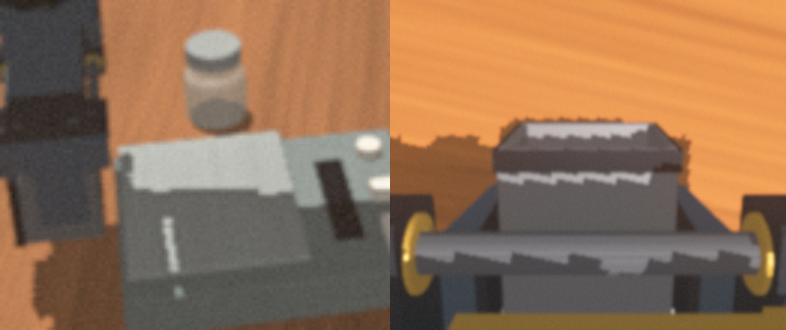

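```bash
python3 -m inch '[{"translation":[-5,0,-3],"spin":0},{"translation":[-4,0,0],"spin":0},{"translation":[-3.5,0,0],"spin":0},{"translation":[0,0,0],"spin":0},{"translation":[0,0,0],"spin":0}]'
python3 -m inch '[{"translation":[-5.9,0,-3.9],"spin":0},{"translation":[-6.4,0,-3.0],"spin":0},{"translation":[-6.8,0,-1.9],"spin":0},{"translation":[-7.1,0,-0.9],"spin":0},{"translation":[-7.1,0,0.3],"spin":0},{"translation":[0,0,0],"spin":0},{"translation":[0,0,0],"spin":0}]'
python3 - <<'E'
from h import *
s=r.sense();print(s['wrist_force'])
P=np.array([.6995,.2076,.06]);print("TCP rel pan edge, tool mm",-(s['ee_rot'].T@(P-s['tool_pos']))*1000)
im0=r.camera("wrist")[100:300,200:440,::-1]
im=r.camera("side")[180:290,200:330,::-1]
cv2.imwrite("pics/s11.png",np.hstack([cv2.resize(im,(390,330)),cv2.resize(im0,(396,330))]))
E
```

```text
time: 11.37
tool_pos: [0.7266, 0.2141, 0.0767]
ee_rot: [[0.975, 0.224, 0.0], [0.224, -0.975, 0.0], [0.0, -0.0, -1.0]]
wrist_force: [1.3, -0.3, -1.5]
opening: 0.0559
time: 11.95
tool_pos: [0.6936, 0.2065, 0.0859]
ee_rot: [[0.975, 0.224, -0.001], [0.224, -0.975, -0.0], [-0.001, 0.0, -1.0]]
wrist_force: [1.2, 0.0, 0.8]
opening: 0.056
[1.2241 0.0044 0.7794]
TCP rel pan edge, tool mm [ -6.0419  -0.2323 -25.8602]
```

View pics/s11.png

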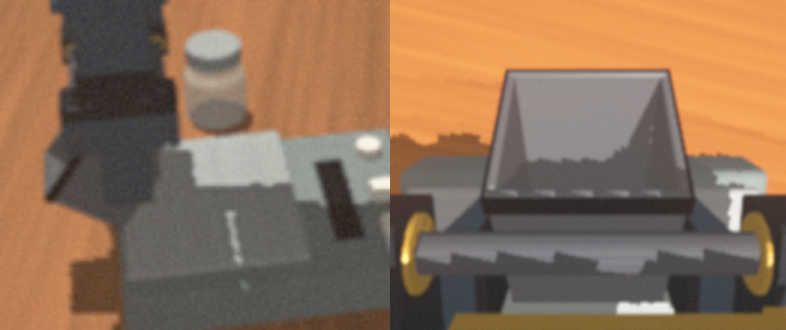

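Rotating nicely: the mouth now opens about 45° upward in the wrist view at (590,130). Continue.

```bash
python3 -m inch '[{"translation":[-6.9,0,1.4],"spin":0},{"translation":[-6.7,0,2.4],"spin":0},{"translation":[-6.2,0,3.5],"spin":0},{"translation":[-5.6,0,4.4],"spin":0},{"translation":[-4.3,0,4.4],"spin":0},{"translation":[0,0,0],"spin":0},{"translation":[0,0,0],"spin":0}]'
python3 - <<'E'
from h import *
s=r.sense();print(s['wrist_force'])
P=np.array([.6995,.2076,.06]);print("TCP rel pan edge, tool mm",-(s['ee_rot'].T@(P-s['tool_pos']))*1000)
im0=r.camera("wrist")[100:300,200:440,::-1]
im=r.camera("side")[180:290,200:330,::-1]
cv2.imwrite("pics/s12.png",np.hstack([cv2.resize(im,(390,330)),cv2.resize(im0,(396,330))]))
E
```

```text
time: 12.63
tool_pos: [0.6641, 0.1996, 0.069]
ee_rot: [[0.975, 0.224, -0.002], [0.224, -0.975, -0.001], [-0.002, 0.0, -1.0]]
wrist_force: [0.6, -0.4, -2.3]
opening: 0.0564
[ 0.5539 -0.4165 -2.2554]
TCP rel pan edge, tool mm [-36.3025  -0.1748  -8.875 ]
```

View pics/s12.png

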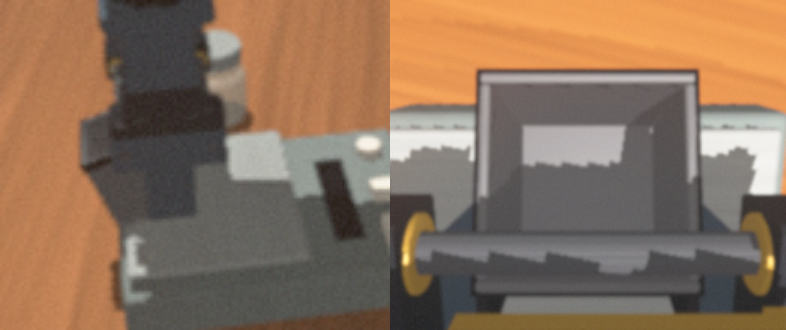

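```bash
python3 -m inch '[{"translation":[0,0,-8],"spin":0},{"translation":[-15,0,-2],"spin":0},{"translation":[-15,0,0],"spin":0},{"translation":[-10,0,0],"spin":0},{"translation":[0,0,5],"spin":0},{"translation":[0,0,4],"spin":0},{"translation":[0,0,0],"spin":0},{"translation":[0,0,0],"spin":0}]'
python3 -m inch '[{"translation":[0,0,1],"spin":0},{"translation":[0,0,1],"spin":0},{"translation":[0,0,0],"spin":0},{"translation":[0,0,0],"spin":0}]'
python3 - <<'E'
from h import *
s=r.sense();print(s['wrist_force'])
P=np.array([.6995,.2076,.06]);print("TCP rel pan edge, tool mm",-(s['ee_rot'].T@(P-s['tool_pos']))*1000)
im0=r.camera("wrist")[100:300,200:440,::-1]
im=r.camera("side")[180:290,200:330,::-1]
cv2.imwrite("pics/s13.png",np.hstack([cv2.resize(im,(390,330)),cv2.resize(im0,(396,330))]))
E
```

```text
time: 13.4
tool_pos: [0.6268, 0.1911, 0.0704]
ee_rot: [[0.975, 0.224, -0.0], [0.224, -0.975, -0.0], [-0.0, 0.0, -1.0]]
wrist_force: [-0.0, -0.0, -0.8]
opening: 0.0565
time: 13.73
tool_pos: [0.6268, 0.1911, 0.069]
ee_rot: [[0.975, 0.224, 0.0], [0.224, -0.975, 0.0], [0.0, -0.0, -1.0]]
wrist_force: [-0.6, -0.9, 3.3]
opening: 0.0559
[-0.5929 -0.8744  3.3   ]
TCP rel pan edge, tool mm [-74.5199  -0.2     -9.0228]
```

View pics/s13.png

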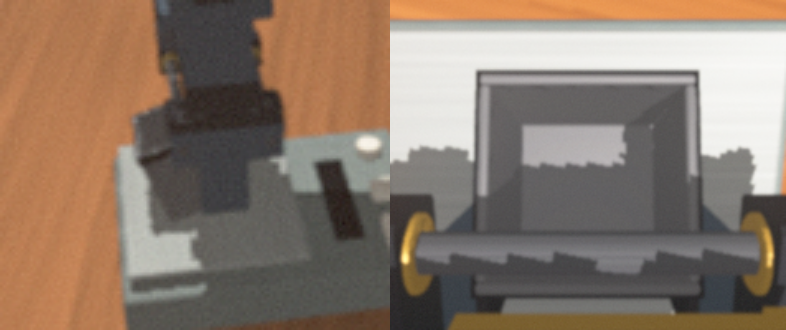

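Run:
```python
from h import *
s=r.sense()
for z in(.12,.124,.128):
    p=plane("wrist",[[253.3,143.6],[386.7,143.6],[389,277.6],[250.3,277.6]],z,s);t=(p-s['tool_pos'])@s['ee_rot']*1000
    print(z,t[:,:2].round(1).tolist())
```

```text
0.12 [[61.9, -27.8], [62.0, 28.5], [-0.5, 33.2], [-0.5, -32.6]]
0.124 [[62.1, -26.9], [62.1, 27.6], [1.8, 32.1], [1.7, -31.6]]
0.128 [[62.2, -26.0], [62.3, 26.6], [4.0, 31.0], [4.0, -30.5]]
```

The wrist rim widths show the near rim 17 mm higher than the far one, so the pot is still tilted about 18°. The grip has also crept toward the foot. I lower it further so the pan levels the pot.

```bash
python3 -m inch '[{"translation":[0,0,1.5],"spin":0},{"translation":[0,0,1.5],"spin":0},{"translation":[0,0,1.5],"spin":0},{"translation":[0,0,1.5],"spin":0},{"translation":[0,0,0],"spin":0},{"translation":[0,0,0],"spin":0}]'
python3 - <<'E'
from h import *
s=r.sense();print(s['wrist_force'])
im0=r.camera("wrist")[100:300,200:440,::-1]
im=r.camera("side")[180:290,200:330,::-1]
cv2.imwrite("pics/s14.png",np.hstack([cv2.resize(im,(390,330)),cv2.resize(im0,(396,330))]))
E
```

```text
time: 14.33
tool_pos: [0.6262, 0.191, 0.0627]
ee_rot: [[0.975, 0.224, -0.001], [0.224, -0.975, -0.0], [-0.001, 0.0, -1.0]]
wrist_force: [-2.4, -0.7, 2.6]
opening: 0.0561
[-2.3584 -0.7385  2.6481]
```

View pics/s14.png

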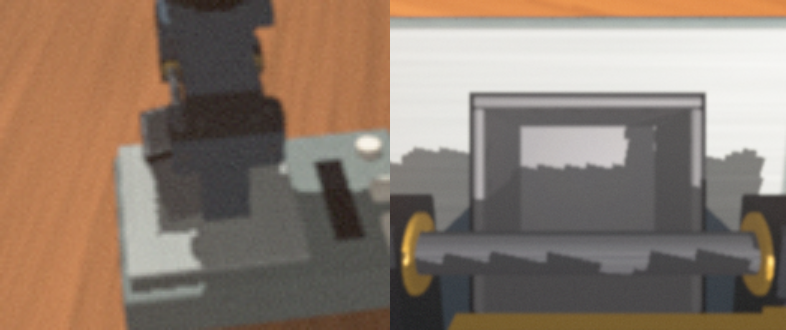

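```bash
python3 -m inch '[{"translation":[0,0,0],"spin":0},{"translation":[0,0,0],"spin":0},{"translation":[0,0,0],"spin":0},{"translation":[0,0,0],"spin":0}]' 57 3
python3 -m inch '[{"translation":[0,0,0],"spin":0},{"translation":[0,0,0],"spin":0},{"translation":[0,0,0],"spin":0},{"translation":[0,0,0],"spin":0}]' 80
python3 -m inch '[{"translation":[0,0,-20],"spin":0},{"translation":[0,0,-35],"spin":0},{"translation":[0,0,-35],"spin":0},{"translation":[0,0,-35],"spin":0},{"translation":[0,0,-20],"spin":0},{"translation":[-30,0,0],"spin":0},{"translation":[0,0,0],"spin":0},{"translation":[0,0,0],"spin":0}]'
python3 - <<'E'
from h import *
s=r.sense();print(s['wrist_force'])
im0=r.camera("wrist")[:,:,::-1];cv2.imwrite("pics/w15.png",im0)
im=r.camera("side")[180:290,200:330,::-1];im2=r.camera("scene")[120:230,320:450,::-1]
cv2.imwrite("pics/s15.png",np.hstack([cv2.resize(im,(390,330)),cv2.resize(im2,(390,330))]))
E
```

```text
time: 14.77
tool_pos: [0.6265, 0.1911, 0.0627]
ee_rot: [[0.975, 0.224, 0.0], [0.224, -0.975, 0.0], [0.0, -0.0, -1.0]]
wrist_force: [-0.4, -0.3, -0.3]
opening: 0.0568
time: 15.1
tool_pos: [0.6264, 0.191, 0.0627]
ee_rot: [[0.975, 0.224, -0.0], [0.224, -0.975, 0.0], [-0.0, -0.0, -1.0]]
wrist_force: [0.5, 0.0, 0.6]
opening: 0.0788
time: 15.77
tool_pos: [0.5963, 0.1841, 0.208]
ee_rot: [[0.975, 0.224, 0.0], [0.224, -0.975, 0.0], [0.0, -0.0, -1.0]]
wrist_force: [-0.1, -0.3, 0.7]
opening: 0.0799
[-0.0582 -0.3101  0.6833]
```

View pics/s15.png

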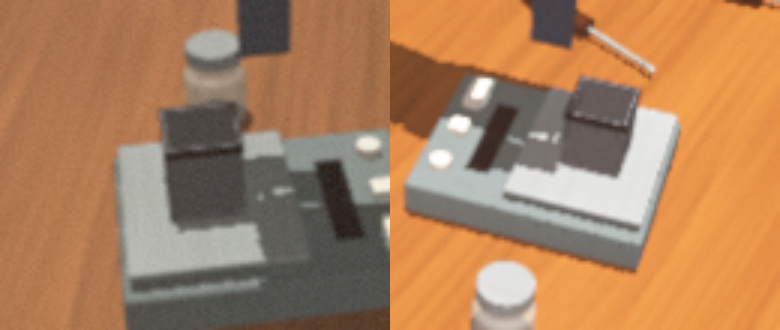

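View pics/w15.png

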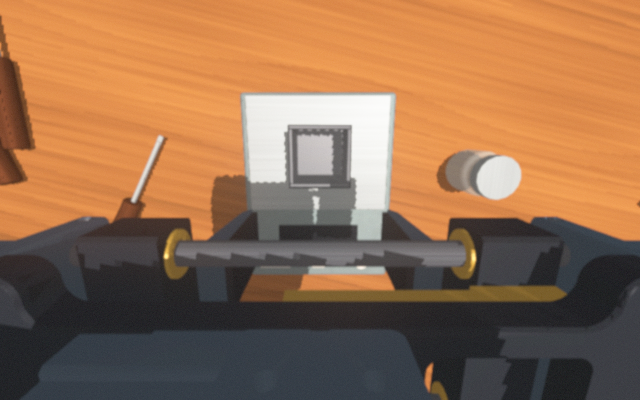

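Pot stands mouth-up around (320,155), well inside the pan, released. Now the keys.

```bash
python3 -m inch '[{"translation":[-23,-2,0],"spin":0},{"translation":[-23,-2,0],"spin":0},{"translation":[-23,-2,0],"spin":0},{"translation":[-23,-2,0],"spin":0},{"translation":[-23,-2,0],"spin":0},{"translation":[-22,-2,0],"spin":0},{"translation":[0,0,0],"spin":0},{"translation":[0,0,0],"spin":0}]' 0 20
python3 - <<'E'
from h import *
s=r.sense();im0=r.camera("wrist")[:,:,::-1];cv2.imwrite("pics/w16.png",im0[0:270,160:480].repeat(2,0).repeat(2,1));print(s['tool_pos'],s['opening'])
print(pix("wrist",[[.492,.2197,.055],[.504,.166,.055],[.516,.113,.055]],s))
E
```

```text
time: 16.58
tool_pos: [0.461, 0.1654, 0.2077]
ee_rot: [[0.975, 0.224, 0.0], [0.224, -0.975, 0.0], [0.0, -0.0, -1.0]]
wrist_force: [1.1, 0.1, 0.2]
opening: 0.0293
[0.461  0.1654 0.2077] 0.029274245716996706
[[279.4597 154.2609]
 [327.0724 154.6083]
 [374.0705 154.8182]]
```

View pics/w16.png

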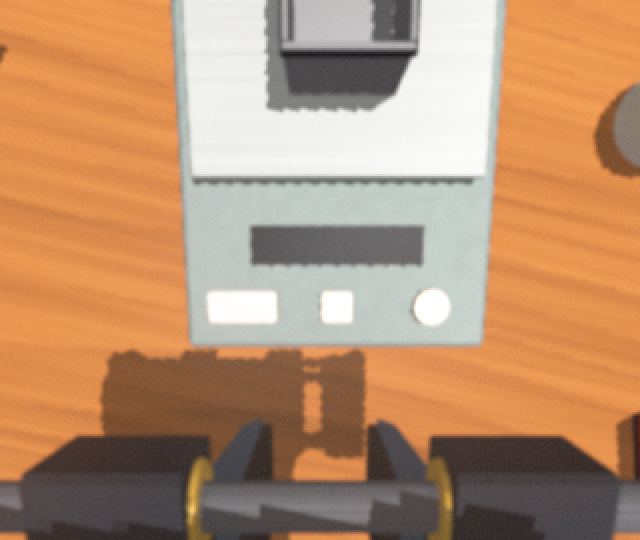

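Keys: oblong (281,153), square (328,153), round (376,153) in the wrist view; pot intact on the pan.

Run:
```python
from h import *
s=r.sense()
p=plane("wrist",[[281,153.5],[328.5,153.5],[376,153.5]],.055,s);print(p,np.linalg.norm(p[0]-p[2]));print((p-s['tool_pos'])@s['ee_rot']*1000)
```

```text
[[0.4941 0.2183 0.055 ]
 [0.5064 0.1648 0.055 ]
 [0.5188 0.1113 0.055 ]] 0.10977084028789154
[[ 43.2303 -44.147  152.9098]
 [ 43.2877  10.7364 152.9085]
 [ 43.3457  65.6237 152.9072]]
```

```bash
python3 -m inch '[{"translation":[22,-22,0],"spin":0},{"translation":[21,-22,0],"spin":0},{"translation":[0,0,35],"spin":0},{"translation":[0,0,35],"spin":0},{"translation":[0,0,35],"spin":0},{"translation":[0,0,30],"spin":0},{"translation":[0,0,0],"spin":0},{"translation":[0,0,0],"spin":0}]'
python3 -m inch '[{"translation":[0,0,5],"spin":0},{"translation":[0,0,5],"spin":0},{"translation":[0,0,5],"spin":0},{"translation":[0,0,0],"spin":0},{"translation":[0,0,0],"spin":0},{"translation":[0,0,0],"spin":0}]'
```

```text
time: 17.3
tool_pos: [0.4931, 0.2177, 0.0718]
ee_rot: [[0.975, 0.224, -0.003], [0.224, -0.975, -0.001], [-0.003, 0.0, -1.0]]
wrist_force: [0.2, -0.7, 0.0]
opening: 0.0003
time: 17.8
tool_pos: [0.4933, 0.2179, 0.0582]
ee_rot: [[0.975, 0.224, 0.001], [0.224, -0.975, 0.0], [0.001, -0.0, -1.0]]
wrist_force: [0.3, 1.1, -0.8]
opening: 0.0004
```

```bash
python3 -m inch '[{"translation":[0,0,3],"spin":0},{"translation":[0,0,3],"spin":0},{"translation":[0,0,3],"spin":0},{"translation":[0,0,1],"spin":0},{"translation":[0,0,0],"spin":0},{"translation":[0,0,0],"spin":0},{"translation":[0,0,0],"spin":0},{"translation":[0,0,0],"spin":0}]'
```

```text
time: 18.47
tool_pos: [0.4937, 0.2181, 0.0489]
ee_rot: [[0.975, 0.224, 0.001], [0.224, -0.975, 0.0], [0.001, -0.0, -1.0]]
wrist_force: [-6.3, -3.0, 27.5]
opening: 0.0006
```

Bottomed: 27 N against 5 N at full stroke, z = 0.049. Now up, across to the round key, and press.

```bash
python3 -m inch '[{"translation":[0,0,-10],"spin":0},{"translation":[0,0,-20],"spin":0},{"translation":[0,28,0],"spin":0},{"translation":[0,28,0],"spin":0},{"translation":[0,28,0],"spin":0},{"translation":[0,26,0],"spin":0},{"translation":[0,0,0],"spin":0},{"translation":[0,0,0],"spin":0}]'
python3 -m inch '[{"translation":[0,0,10],"spin":0},{"translation":[0,0,8],"spin":0},{"translation":[0,0,0],"spin":0},{"translation":[0,0,0],"spin":0},{"translation":[0,0,0],"spin":0}]'
python3 -m inch '[{"translation":[0,0,3],"spin":0},{"translation":[0,0,3],"spin":0},{"translation":[0,0,3],"spin":0},{"translation":[0,0,2.5],"spin":0},{"translation":[0,0,0],"spin":0},{"translation":[0,0,0],"spin":0},{"translation":[0,0,0],"spin":0},{"translation":[0,0,0],"spin":0}]'
```

```text
time: 19.13
tool_pos: [0.5176, 0.1097, 0.0774]
ee_rot: [[0.975, 0.222, -0.001], [0.222, -0.975, -0.0], [-0.001, -0.0, -1.0]]
wrist_force: [-0.7, 0.6, -0.1]
opening: 0.0004
time: 19.55
tool_pos: [0.5174, 0.1111, 0.0595]
ee_rot: [[0.974, 0.225, -0.001], [0.225, -0.974, -0.0], [-0.001, -0.0, -1.0]]
wrist_force: [-1.1, -0.9, 0.0]
opening: 0.0007
time: 20.22
tool_pos: [0.5181, 0.1109, 0.049]
ee_rot: [[0.975, 0.224, 0.0], [0.224, -0.975, 0.0], [0.001, -0.0, -1.0]]
wrist_force: [-5.5, 2.6, 20.4]
opening: 0.0004
```

Round key fully down (20 N, z = 0.049). Retreat and check.

```bash
python3 -m inch '[{"translation":[0,0,-10],"spin":0},{"translation":[0,0,-30],"spin":0},{"translation":[0,0,-40],"spin":0},{"translation":[0,0,-40],"spin":0},{"translation":[-20,0,-20],"spin":0},{"translation":[-20,0,0],"spin":0},{"translation":[0,0,0],"spin":0},{"translation":[0,0,0],"spin":0}]'
python3 - <<'E'
from h import *
print(r.sense()['tool_pos'],r.sense()['wrist_force'])
a=r.camera("side")[:,:,::-1];im2=r.camera("scene")[:,:,::-1];w=r.camera("wrist")[:,:,::-1]
cv2.imwrite("pics/f.png",np.vstack([np.hstack([cv2.resize(a[170:300,210:350],(400,300)),cv2.resize(w[:270,160:480],(400,300))]),cv2.resize(im2[90:350],(800,300))]))
E
```

```text
time: 20.88
tool_pos: [0.4783, 0.1015, 0.1884]
ee_rot: [[0.975, 0.224, 0.0], [0.224, -0.975, -0.0], [0.0, 0.0, -1.0]]
wrist_force: [-0.1, 0.0, -0.0]
opening: 0.0003
[0.4783 0.1015 0.1884] [-0.1182  0.0394 -0.0148]
```

View pics/f.png

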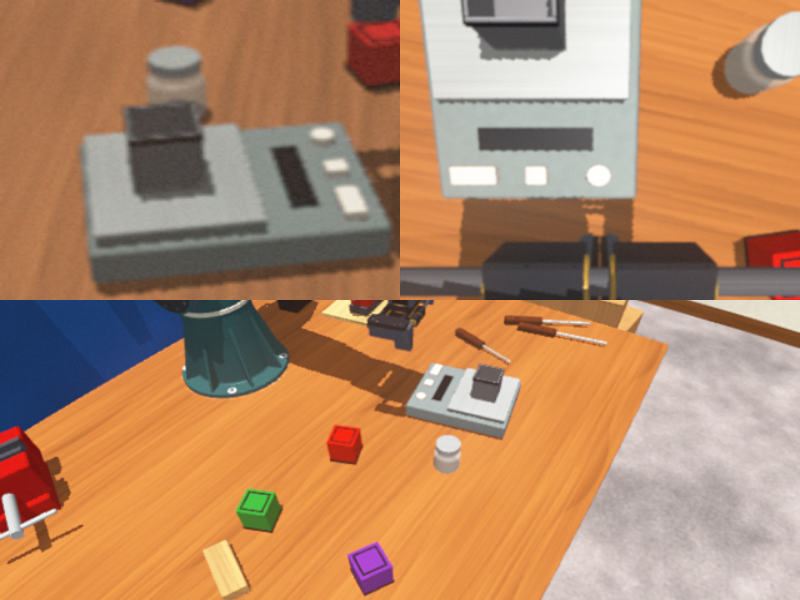

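The pot is mouth-up on the pan, all three keys are back up, the other things are where they were, and the arm is clear.

```bash
python3 -c "
from workcell import r
print(r.hand_in())"
```

```text
the job is handed in; nothing more can be done
None
```

The job is done and handed in at about 21 s; the hand-in itself reports no verdict. The pot stands mouth-up near the middle of the pan, released, and both keys were pressed in the order asked.

**Turning the pot:** The tool could only point down, so I gripped the grey pot and tipped it twice over the pan's far edge, regripping once in between. During the second tip the pot slipped in the grip and was left about 18° from upright. I corrected this by pressing it down on the pan. It was still very slightly tilted when I let go, so it settled the last bit flat by itself. Forces during the tipping stayed below about 5 N.

**Keys:** I pressed the oblong key, then the round one, each for about 0.4 s. Both went fully down: the fingertips stopped 49 mm above the bench with 27 N and 20 N on the wrist, against 5 N for full travel. The closed fingers stayed clear of the square key.

**Last checks:** The final pictures from all three cameras showed:
- the pot upright, well inside the pan's edges;
- all three keys back up;
- the jar, screwdriver, offcut and coloured pots where they were, by eye rather than measured.

The arm was clear of everything, with no force on the wrist. No check failed, apart from the tilt I corrected.

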